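# Feed one glide and nudge it into the stop

### The job

Press the plunger of the glide feeder fully down once and let it come back up, so that a single white glide comes out, then push that glide across the bench with the fingertips until it lies flat and wholly inside the U-shaped stop. Do not pick the glide up, let no second glide out, and leave everything else on the bench where it is.

Things in the scene. Friction and masses are not known exactly. Their poses are not given: they have to be found in the camera images.
- feeder: Furniture-glide feeder screwed to the bench: grey housing 55 mm wide, 46 mm high, from 27 mm towards its -x (front, with the outlet) to 125 mm towards its +x. Origin at bench level under the axis of its open-topped magazine, z up. Plunger on top, 70 mm from the origin along +x. Two fixing lugs 4 mm high reach 44 mm to either side at x = 70 to 100 mm.
- feeder_outlet (a point): Centre of the outlet in the feeder's front face, 6 mm above the bench; same axes as the feeder. A full press drives a flat slide (30 mm wide, 11 mm high) 47 mm out of here along -x and pushes the lowest glide out flat on the bench, its centre then 55 to 75 mm in front of this point. Releasing draws the slide in and the next glide drops; a second press would eject that.
- plunger_top (a point): Centre of the top face of the feeder's plunger: a black flat cap 34 mm across and 10 mm thick on a 14 mm steel stem; this point is 98 mm above the bench when up and 68 mm when fully pressed. Nothing else on the feeder is higher than 56 mm.
- plunger (a joint): Travel of the plunger in m: 0 up, 0.030 fully pressed (end stop). Spring: about 4 N to start, 9 N at the bottom, plus drag when moved fast (25 N per m/s); it comes back up by itself when released.
- glide1_center (a point): Centre (half-way up, 6 mm above its underside) of the lowest glide in the magazine, the one that comes out: a white hard-plastic disc, 40 mm diameter, 12 mm thick, about 30 g, its z axis up. It lies flat on the bench, before and after it comes out.
- glide2_center (a point): Centre of the second glide, an equal disc lying on the first in the magazine.
- glide3_center (a point): Centre of the third glide, an equal disc on top of the second.
- stop: U-shaped steel stop screwed to the bench, no floor: two arms and a back wall, 6 mm thick, 12 mm high, 3 mm high lugs outside the arms. Origin at bench level, mid-inside, z up. Inside 64 mm wide (y -32 to 32 mm), 50 mm deep (x from -25 mm, the open mouth, to +25 mm, the back wall). The mouth looks to its -x, roughly to the feeder's side. A glide is wholly inside with its centre at x -5 to 5 mm.
- tape: Bystander: roll of tape, ring of 68 mm diameter, 22 mm high, lying flat. Origin at the centre of its underside. The stop and this roll stand side by side, either way round.
- awl: Bystander: awl with wooden handle, 130 mm long, lying along its x, 26 mm high. Origin near its middle, on the bench.
- screwdriver: Bystander: screwdriver 170 mm long, lying along its x. Origin near its middle, on the bench.
- tin: Bystander: small green tin with dark lid, 60 mm diameter, 45 mm high. Origin at the centre of its underside.
- hammer: Bystander: hammer 240 mm long, lying along its x. Origin near its middle, on the bench.
- tray: Bystander: open grey tray 140 x 200 x 35 mm. Origin at the centre of its underside.
- offcut: Bystander: piece of plywood 70 x 100 x 18 mm lying flat. Origin at the centre of its underside.
There are look-alikes about, which are no part of the job. There is more than one size of the feeder; the job needs the middle-sized.

How it is judged:
By the outcome, as a careful person would: the job done as asked, in the order asked, and still so for the second after the job is handed in, with the robot touching nothing.
It also fails if it takes over 64 s, if anything falls off the work surface, if the arm or the gripper's body presses on something with over 40 N, if the wrist force passes 120 N, or if a joint passes its speed limit or range.

### The arm

A 6-joint arm with a two-finger parallel gripper is mounted at the origin on the work surface. World frame = base frame: x ahead of the robot, y to its left, z up, the work surface at z = 0. Lengths are in mm, angles in rad, forces in N, time in s.
With the tool pointing down it reaches from about 325 to 900 mm from the base axis. Payload 6.1 kg.
Tool frame: the origin (TCP) lies midway between the tips of the shut fingers; the grasp point (between the pads) lies 19 mm behind it; z points along the fingers, x is the direction in which the jaws open and shut, and the axes are right-handed (so a half turn about z gives the same grasp; the last joint's range is limited). The gripper opens to 87 mm and grips with 3 to 60 N. Pads are 19 mm wide; open, the fingers measure 117 mm over their backs; the gripper's body (75 mm by 190 mm) begins 51 mm behind the grasp point.
Start: joints at [-1.413, 0.22, 1.526, -0, 1.395, -0.126], TCP at [174.996, -599.993, 222.538] pointing down, gripper open.
Joint ranges: [-2.98, 2.98], [-0.91, 2.08], [0.09, 2.57], [-1.24, 4.39], [0.2, 2.65], [-2.68, 2.68]. Speed limits (rad/s): [2.57, 2.57, 3.01, 3.14, 3.14, 3.14].

### API

Orientations are given as [roll, pitch, yaw] about the fixed x, y, z axes, in that order (R = Rz(yaw) Ry(pitch) Rx(roll)).
In Python, from cell import status, camera, arm, spotter gives the robot as it stands. The module is installed in compiled form; this text tells all that it offers.
- The arm moves only by the tool move_arm, never from a script. Its argument "increments" is a list that holds one entry, the list of rows, each a list of 7 numbers: the gripper command: -1 is shut, 1 is fully open, values between are in proportion, then the shift along the world's x, y, z in m, then the turn, a rotation vector about the world's x, y, z in degrees. A call has 1 to 8 rows; each row is the pose to reach, as a shift and turn from the pose commanded when the call began; what a row does not reach only later rows make up. A row lasts 1/10 s, in which the tool goes at most 50 mm and 8.59 degrees, less where a joint would pass 70% of its speed; a pose out of reach is approached as far as the arm can. A call with a gripper value outside its range is refused whole. The fingers move at their own pace and stop on an object; the grip force is fixed at half the most. Time passes only in rows, so rows that repeat a pose let the fingers close. It gives the time, the measured TCP pose, the force and the opening at its end, in the units of the state.
- status.get_state(): the state, without advancing time (a new reading comes with each control period).
- camera(name): name is "scene" or "top" or "wrist"; returns a dict with "img" (420x560x3 uint8, red, green, blue), "depth" (420x560 float32, mm along the optical axis (not along the pixel's ray), 0 where there is no reading), "camera_matrix" (3x3 intrinsics, pixels), "k1" (the pictures are not rectified: a ray, as slopes to the right and down, at radius r is drawn at 1 + k1 r^2 times it, then the intrinsics apply), "R" (3x3) and "t" (3): a world point X has camera coordinates R X + t. Camera axes: x right, y down, z forward; pixel columns grow to the right and rows downward; lengths in mm; the calibration is good to about 2 mm. A picture is of the moment at which its call begins.
- arm.hand_in(): hands the job in, once; it reports no verdict.
Trained networks look in the newest picture that a camera, given by its name, has taken for a name from the list of things; names that differ only in an ending like _2 or _b are one class to them, and where a whole thing is asked for, a point or a joint stands for the part that bears it (a point fixed in the world has none). Each returns a list of dicts, best first, with "p" (0 to 1); they miss things now and then, are a little off and sometimes report something else, mostly with a low value. They report only what shows in the picture. A call takes as long as a camera call. They do not tell look-alikes from the thing itself.
- spotter.boxes_of(camera, thing): "location" ([x, y, z] in mm, in the coordinates of the camera as it stood for that picture, good to about 4 mm: the middle of the surface that is visible of it).
The state is a dict: "t": time; "joints": joint angles; "dq": joint speeds; "joint_torque": joint torques, N m; "ee_pos": TCP position; "tool_rot": TCP orientation; "ft_force": force on the tool from outside, world axes, zero at the start; "moment": the same for the moment, N m; "finger_gap": finger opening in mm.
Only numpy, scipy, OpenCV 4.12 (cv2) and the standard library are available. Lean on these libraries where they do the work, as an engineer would, in place of code of your own. Each camera call takes 0.05 s, during which the arm holds its last target.

## Working session

There is one attempt and no reset: what is moved stays moved. The work goes in short steps, Python scripts to look and compute and a tool call to move; the robot and the scene stay as the last step left them, time stands still between calls to the robot, and variables do not carry over. Pictures are saved under pics/ and viewed, and the job is handed in when it is done.

Besides the shell and the picture viewer there is one more tool, called after "Emit:" as name(argument=value, ...), one argument or row to a line, values as JSON. move_arm: Moves the arm, as the interface text tells. Its arguments: {"type":"object","properties":{"increments":{"type":"array"}},"required":["increments"]}

```bash
mkdir -p pics; cat > h.py <<'E'
import numpy as np, cv2
from cell import status, camera, arm, spotter
def und(c,u,v):
    K=c["camera_matrix"]; x=(u-K[0,2])/K[0,0]; y=(v-K[1,2])/K[1,1]
    rd=np.hypot(x,y); r=rd
    for _ in range(20): r=rd/(1+c["k1"]*r*r)
    s=1/(1+c["k1"]*r*r); return x*s,y*s
def w_depth(c,u,v,d=None):
    x,y=und(c,u,v); d=c["depth"][int(round(v)),int(round(u))] if d is None else d
    return c["R"].T@(np.array([x*d,y*d,d])-c["t"])
def w_plane(c,u,v,z):
    x,y=und(c,u,v); r=c["R"].T@np.array([x,y,1.]); o=-c["R"].T@c["t"]
    return o+r*(z-o[2])/r[2]
def proj(c,X):
    p=c["R"]@np.asarray(X,float)+c["t"]; a=p[:2]/p[2]; a=a*(1+c["k1"]*(a@a)); K=c["camera_matrix"]
    return K[0,0]*a[0]+K[0,2],K[1,1]*a[1]+K[1,2]
def c2w(c,p): return c["R"].T@(np.array(p)-c["t"])
def save(c,n): cv2.imwrite("pics/"+n,c["img"][:,:,::-1])
E
python3 - <<'E'
from h import *
for n in ["scene","top","wrist"]:
    c=camera(n); save(c,n+"0.png")
    print(n,(-c["R"].T@c["t"]).round())
    for th in ["feeder","plunger_top","stop","tape","glide1_center","tin","hammer","awl","screwdriver","tray","offcut"]:
        for d in spotter.boxes_of(n,th):
            w=c2w(c,d["location"]); print(th,round(d["p"],2),w.round(),np.round(proj(c,w)))
print(status.get_state())
E
```

```text
scene [1359.  534.  868.]
feeder 0.97 [571. 212.  43.] [321. 271.]
feeder 0.85 [201. 336.  54.] [412. 208.]
feeder 0.65 [404. 184.  21.] [337. 237.]
feeder 0.43 [ 763. -129.   43.] [168. 268.]
plunger_top 0.51 [550. 218.  94.] [328. 252.]
plunger_top 0.49 [178. 351. 129.] [424. 185.]
plunger_top 0.37 [398. 185.  63.] [340. 225.]
stop 0.76 [ 643. -173.    6.] [186. 246.]
tape 0.88 [ 480. -154.   18.] [225. 215.]
tin 0.81 [ 766. -130.   42.] [167. 269.]
hammer 0.72 [ 483. -366.   23.] [171. 194.]
hammer 0.72 [570. 214.  45.] [322. 270.]
awl 0.69 [552. 214.  97.] [326. 251.]
awl 0.51 [393.  -8.  19.] [281. 215.]
screwdriver 0.71 [764.  96.  19.] [241. 309.]
tray 0.6 [555. 494.   1.] [427. 321.]
offcut 0.98 [381. 341.  18.] [392. 252.]
top [ 347.   30. 1139.]
feeder 0.96 [532. 211.  45.] [220. 188.]
feeder 0.64 [174. 338.  65.] [165. 327.]
feeder 0.55 [389. 183.  35.] [230. 242.]
plunger_top 0.59 [171. 348. 134.] [153. 333.]
stop 0.51 [ 617. -181.    6.] [364. 160.]
tape 0.58 [ 464. -156.   25.] [357. 215.]
tin 0.93 [ 740. -138.   45.] [350. 113.]
hammer 0.62 [ 432. -367.   21.] [437. 22
[... 234 characters left out ...]
hammer 0.71 [ 307. -406.   23.] [139.  21.]
{'t': 1.8, 'joints': array([-1.41311370e+00,  2.20357508e-01,  1.52645944e+00,  1.08817920e-05,
        1.39470647e+00, -1.26064144e-01]), 'dq': array([-0.00023572, -0.00236337, -0.0010831 , -0.00091113,  0.00297909,
       -0.00023037]), 'joint_torque': array([-1.73626726e-03, -4.94550812e+01, -3.87701547e+01,  6.98597124e-02,
        4.68734500e-02, -8.29569501e-06]), 'ee_pos': array([ 174.99524538, -600.01622298,  222.58548473]), 'tool_rot': array([-3.14159073e+00, -7.00254735e-05, -1.28705146e+00]), 'ft_force': array([0.24533359, 0.37422935, 0.74927002]), 'moment': array([ 0.02384482, -0.03792459,  0.02204932]), 'finger_gap': 86.79520075715261}
```

View pics.

View pics/scene0.png

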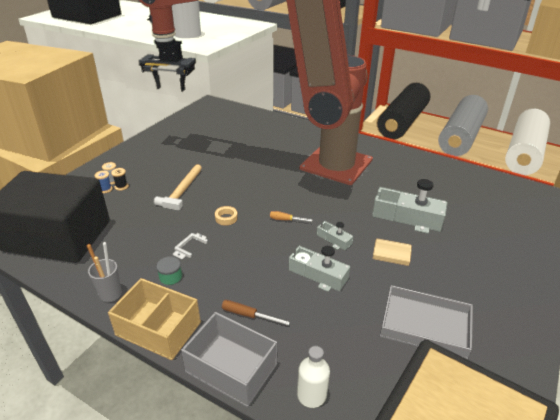

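View pics/top0.png

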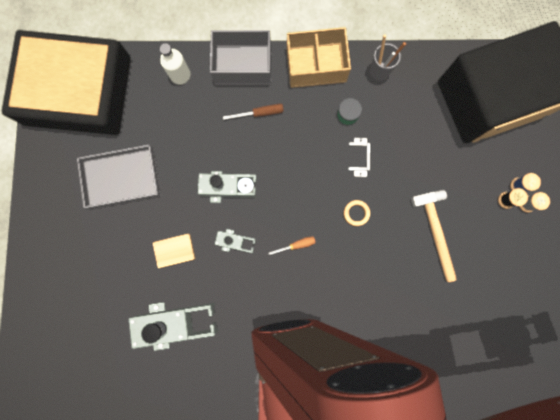

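```bash
python3 - <<'E'
from h import *
c=camera("top"); im=c["img"][:,:,::-1]
np.savez("top.npz",**c)
s=camera("scene"); np.savez("scene.npz",**s)
a=cv2.resize(im[155:215,185:275],None,fx=8,fy=8,interpolation=cv2.INTER_CUBIC)
b=cv2.resize(im[125:235,320:400],None,fx=5,fy=5,interpolation=cv2.INTER_CUBIC)
d=cv2.resize(s["img"][225:300,270:370,::-1],None,fx=8,fy=8,interpolation=cv2.INTER_CUBIC)
cv2.imwrite("pics/a.png",a);cv2.imwrite("pics/b.png",b);cv2.imwrite("pics/d.png",d)
E
```

```text
(no output)
```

View pics/a.png

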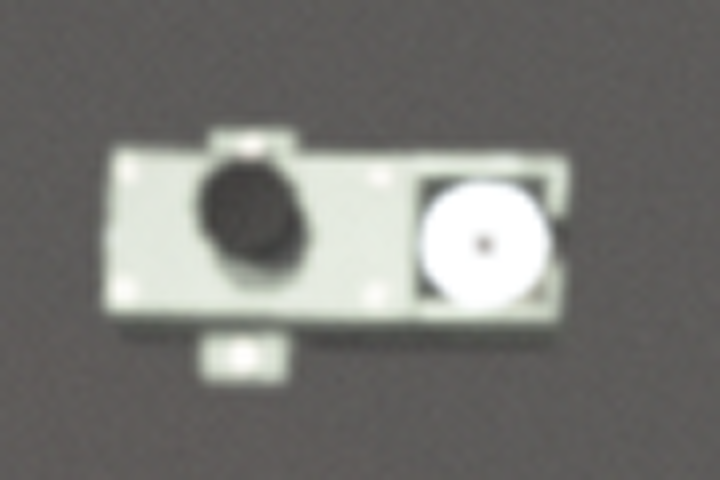

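View pics/b.png

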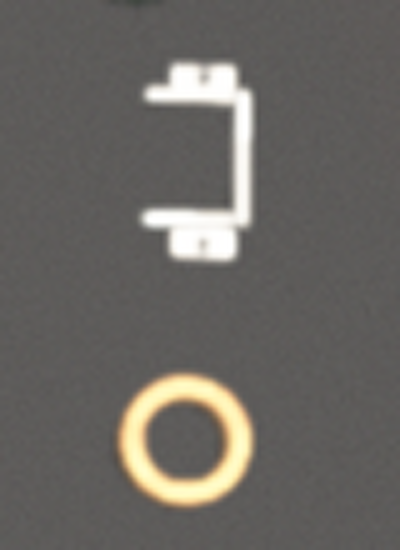

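View pics/d.png

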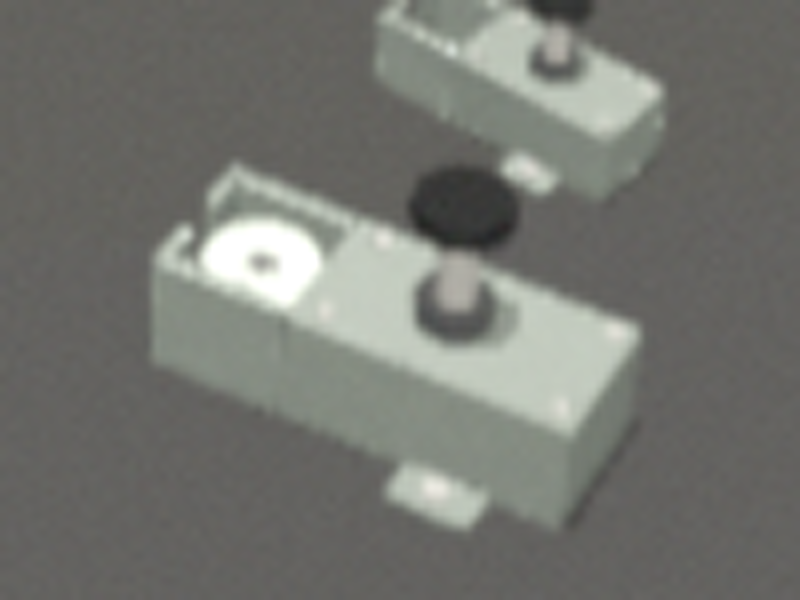

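```bash
python3 - <<'E'
from h import *
c=dict(np.load("top.npz")); s=dict(np.load("scene.npz"))
def A(U,V): return (U+.5)/8-.5+185,(V+.5)/8-.5+155
def B(U,V): return (U+.5)/5-.5+320,(V+.5)/5-.5+125
def D(U,V): return (U+.5)/8-.5+270,(V+.5)/8-.5+225
P=[w_plane(c,*A(*p),46) for p in [(112,150),(570,155),(560,322),(103,313)]]
print("housing",np.round(P,1)); 
print("L",np.linalg.norm(P[0]-P[1]),np.linalg.norm(P[3]-P[2]),"W",np.linalg.norm(P[0]-P[3]),np.linalg.norm(P[1]-P[2]))
print("plunger top",w_plane(c,*A(247,212),98),w_depth(c,*A(247,212)),"scene",w_plane(s,*D(464,205),98),w_depth(s,*D(464,205)))
def tri(a,b):
    M=[];r=[]
    for cam,uv in ((c,a),(s,b)):
        x,y=und(cam,*uv); R,t=cam["R"],cam["t"]
        M+= [R[0]-x*R[2],R[1]-y*R[2]]; r+=[x*t[2]-t[0],y*t[2]-t[1]]
    return np.linalg.lstsq(np.array(M),np.array(r),rcond=None)[0]
print("tri cap",tri(A(247,212),D(464,205)))
print("glide3",w_plane(c,*A(485,244),36),w_depth(c,*A(485,244)),"tri",tri(A(485,244),D(265,262)))
f=np.array([(P[0]+P[3])/2,(P[1]+P[2])/2]); ax=(f[0]-f[1]); ax/=np.linalg.norm(ax); print("feeder axis",ax,"origin",f[1]+27*ax,"plunger",f[1]+97*ax, "outlet", f[1])
S=[w_plane(c,*B(*p),12) for p in [(252,88),(250,227),(143,94),(140,218)]]
print("stop",np.round(S,1),np.linalg.norm(S[0]-S[1]))
q=[(S[0]+S[1])/2,(S[2]+S[3])/2]; print(np.round(q,1)); bx=q[0]-q[1]; print(np.linalg.norm(bx)); bx/=np.linalg.norm(bx); print("axis",bx,"orig",q[0]-31*bx,q[1]+25*bx)
print("tape",w_plane(c,*B(186,440),22))
# depth-based stop in scene view
im=s["img"][215:275,160:220,::-1]; cv2.imwrite("pics/e.png",cv2.resize(im,None,fx=9,fy=9,interpolation=cv2.INTER_CUBIC))
E
```

```text
housing [[571.4 270.   46. ]
 [570.  116.3  46. ]
 [513.5 119.   46. ]
 [516.2 271.5  46. ]]
L 153.6592853188126 152.5138048602449 W 55.26097906454968 56.53625958260546
plunger top [540.71684687 214.94422687  98.        ] [540.57608179 214.81043996  98.7549063 ] scene [549.34602563 215.60050842  98.        ] [546.13481554 214.3352013   94.94608961]
tri cap [542.45990018 214.55351437  92.22960453]
glide3 [541.51471402 145.38353601  36.        ] [541.3755387  145.30147455  36.78759899] tri [542.05070444 144.96477704  34.56452877]
feeder axis [0.01325781 0.99991211 0.        ] origin [542.09915062 144.63822195  46.        ] plunger [543.02719747 214.63206974  46.        ] outlet [541.7411897  117.64059494  46.        ]
stop [[ 666.5 -196.3   12. ]
 [ 588.2 -193.8   12. ]
 [ 663.2 -136.2   12. ]
 [ 593.3 -133.7   12. ]] 78.2708538001933
[[ 627.4 -195.    12. ]
 [ 628.2 -135.    12. ]]
60.089830994972374
axis [-1.41607235e-02 -9.99899732e-01  1.89194804e-15] orig [ 627.80236393 -164.03917091   12.        ] [ 627.8602789  -159.94974999   12.        ]
tape [ 469.37159191 -155.3010591    22.        ]
```

View pics/e.png

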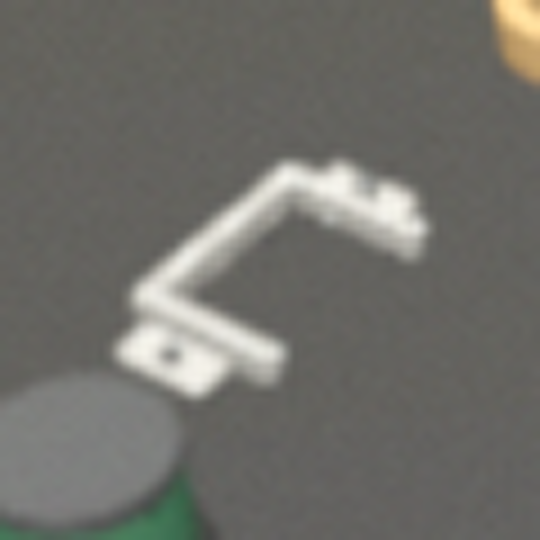

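Emit:
move_arm(
  increments=[
    [[-1, 0.018, 0.041, 0, 0, 0, 8], [-1, 0.037, 0.082, 0, 0, 0, 16], [-1, 0.055, 0.123, 0, 0, 0, 24], [-1, 0.074, 0.164, 0, 0, 0, 32], [-1, 0.092, 0.205, 0, 0, 0, 40], [-1, 0.11, 0.246, 0, 0, 0, 48], [-1, 0.129, 0.287, 0, 0, 0, 56], [-1, 0.147, 0.328, 0, 0, 0, 64]],
  ],
)

```text
t: 2.7
ee_pos: [322.5, -270.4, 222.8]
tool_rot: [3.141, -0.001, -0.165]
ft_force: [0.2, -0.4, -0.0]
finger_gap: 31.0
```

Emit:
move_arm(
  increments=[
    [[-1, 0.018, 0.041, 0, 0, 0, 3], [-1, 0.037, 0.082, 0, 0, 0, 6], [-1, 0.055, 0.123, 0, 0, 0, 9.5], [-1, 0.074, 0.164, 0, 0, 0, 9.5], [-1, 0.092, 0.205, 0, 0, 0, 9.5], [-1, 0.11, 0.246, 0, 0, 0, 9.5], [-1, 0.129, 0.287, 0, 0, 0, 9.5], [-1, 0.147, 0.328, 0, 0, 0, 9.5]],
  ],
)

```text
t: 3.5
ee_pos: [469.6, 58.0, 223.0]
tool_rot: [3.141, -0.001, -0.004]
ft_force: [0.9, -1.0, 0.4]
finger_gap: 0.6
```

```bash
python3 - <<'E'
from h import *
c=camera("wrist"); np.savez("w1.npz",**c); save(c,"w1.png"); print(-c["R"].T@c["t"])
for p in [(542.4,214.6,98),(542,145,36),(541.7,117.6,46)]: print(p,np.round(proj(c,p)))
E
```

```text
[470.85320834 136.71948504 386.11931439]
(542.4, 214.6, 98) [364.  22.]
(542, 145, 36) [345. 110.]
(541.7, 117.6, 46) [345. 136.]
```

View pics/w1.png

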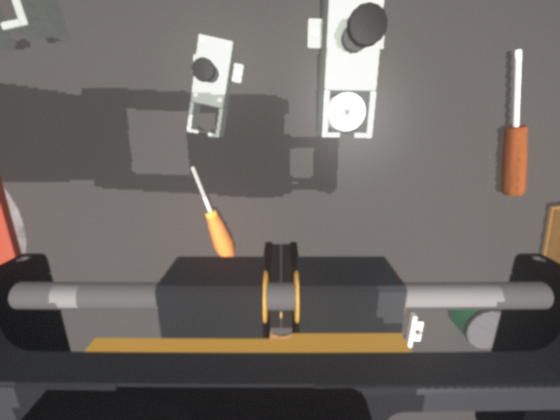

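Emit:
move_arm(
  increments=[
    [[-1, 0.018, 0.039, 0, 0, 0, 0], [-1, 0.037, 0.078, 0, 0, 0, 0], [-1, 0.055, 0.117, 0, 0, 0, 0], [-1, 0.074, 0.156, 0, 0, 0, 0], [-1, 0.074, 0.156, -0.035, 0, 0, 0], [-1, 0.074, 0.156, -0.07, 0, 0, 0], [-1, 0.074, 0.156, -0.1, 0, 0, 0], [-1, 0.074, 0.156, -0.113, 0, 0, 0]],
  ],
)

```text
t: 4.35
ee_pos: [540.7, 211.6, 106.0]
tool_rot: [3.14, 0.005, -0.004]
ft_force: [-1.2, -0.7, -1.3]
finger_gap: 0.2
```

Emit:
move_arm(
  increments=[
    [[-1, 0.001, 0.001, -0.004, 0, 0, 0], [-1, 0.001, 0.001, -0.008, 0, 0, 0], [-1, 0.001, 0.001, -0.013, 0, 0, 0], [-1, 0.001, 0.001, -0.018, 0, 0, 0], [-1, 0.001, 0.001, -0.023, 0, 0, 0], [-1, 0.001, 0.001, -0.028, 0, 0, 0], [-1, 0.001, 0.001, -0.033, 0, 0, 0], [-1, 0.001, 0.001, -0.037, 0, 0, 0]],
  ],
)

```text
t: 5.15
ee_pos: [545.8, 213.3, 75.3]
tool_rot: [-3.141, -0.004, -0.004]
ft_force: [-3.9, -0.5, 9.9]
finger_gap: 0.3
```

Emit:
move_arm(
  increments=[
    [[-1, 0, 0, -0.002, 0, 0, 0], [-1, 0, 0, -0.004, 0, 0, 0], [-1, 0, 0, -0.005, 0, 0, 0], [-1, 0, 0, -0.006, 0, 0, 0], [-1, 0, 0, -0.006, 0, 0, 0]],
  ],
)

```text
t: 5.65
ee_pos: [545.8, 213.4, 69.4]
tool_rot: [-3.141, -0.004, -0.004]
ft_force: [-2.0, -1.3, 8.3]
finger_gap: 0.4
```

Emit:
move_arm(
  increments=[
    [[-1, 0, 0, -0.001, 0, 0, 0], [-1, 0, 0, -0.002, 0, 0, 0], [-1, 0, 0, -0.003, 0, 0, 0], [-1, 0, 0, -0.003, 0, 0, 0]],
  ],
)

```text
t: 6.05
ee_pos: [545.9, 213.4, 68.3]
tool_rot: [-3.141, -0.004, -0.004]
ft_force: [-8.0, -3.1, 20.0]
finger_gap: 0.5
```

```bash
python3 - <<'E'
from h import *
s=camera("scene"); t=camera("top")
a=cv2.resize(s["img"][205:305,230:370,::-1],None,fx=5,fy=5,interpolation=cv2.INTER_CUBIC)
cv2.imwrite("pics/p1.png",a)
st=status.get_state(); print(st["t"],st["ee_pos"],st["ft_force"])
E
```

```text
6.15 [545.95935768 213.37735109  68.29013327] [-8.03421493 -2.51937888 21.25178958]
```

View pics/p1.png

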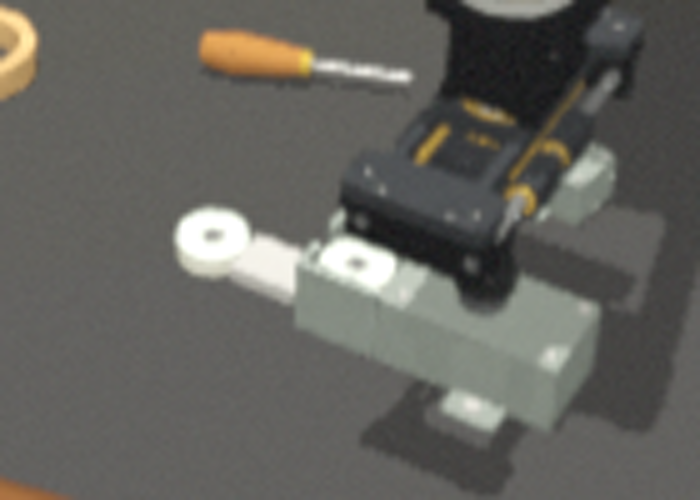

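The cap is on its end stop: z is 68.3 and the force has risen from 8 to 21 N. The picture shows the slide out and one glide ahead of it at crop (212,240). Now I'll release it.

Emit:
move_arm(
  increments=[
    [[-1, 0, 0, 0.006, 0, 0, 0], [-1, 0, 0, 0.014, 0, 0, 0], [-1, 0, 0, 0.024, 0, 0, 0], [-1, 0, 0, 0.036, 0, 0, 0], [-1, 0, 0, 0.06, 0, 0, 0], [-1, 0, 0, 0.09, 0, 0, 0], [-1, 0, -0.035, 0.11, 0, 0, 0], [-1, 0, -0.08, 0.11, 0, 0, 0]],
  ],
)

```text
t: 6.95
ee_pos: [546.0, 133.9, 178.0]
tool_rot: [-3.14, -0.007, -0.001]
ft_force: [1.1, -0.1, 0.3]
finger_gap: 0.3
```

```bash
python3 - <<'E'
from h import *
t=camera("top"); s=camera("scene"); w=camera("wrist")
np.savez("top2.npz",**t);np.savez("scene2.npz",**s);np.savez("w2.npz",**w)
a=cv2.resize(t["img"][140:230,190:310,::-1],None,fx=6,fy=6,interpolation=cv2.INTER_CUBIC)
cv2.imwrite("pics/t2.png",a)
a=cv2.resize(s["img"][205:305,230:370,::-1],None,fx=5,fy=5,interpolation=cv2.INTER_CUBIC)
cv2.imwrite("pics/s2.png",a); save(w,"w2.png")
st=status.get_state(); print(st["t"],st["ee_pos"],st["ft_force"])
for n,c in (("top",t),("scene",s),("wrist",w)):
    for d in spotter.boxes_of(n,"glide1_center"): 
        q=c2w(c,d["location"]); print(n,d["p"],q.round(1),np.round(proj(c,q)))
E
```

```text
7.1 [544.10664396 130.96145611 174.28976464] [-0.47652712  0.31419732 -0.45739341]
top 0.43 [541.   48.4  14.7] [281. 187.]
scene 0.69 [548.1  51.7   8.6] [272. 254.]
wrist 0.63 [546.3 218.1  48.6] [280. 106.]
wrist 0.55 [541.1  71.5   8.6] [277. 239.]
```

View pics/t2.png

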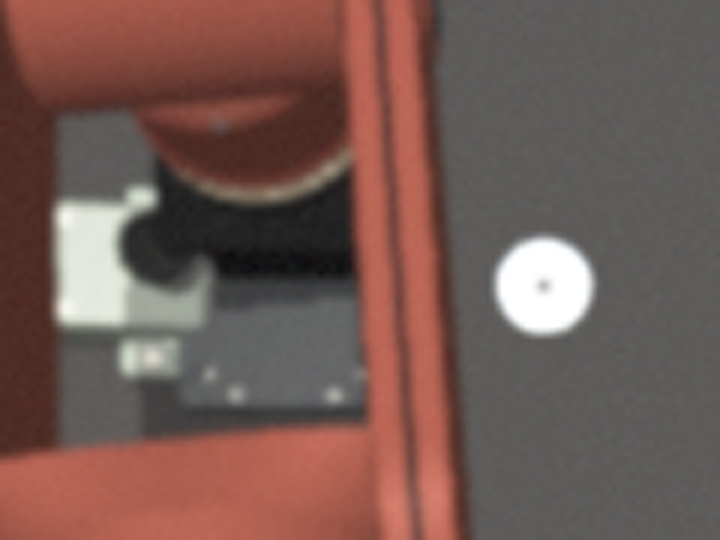

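View pics/s2.png

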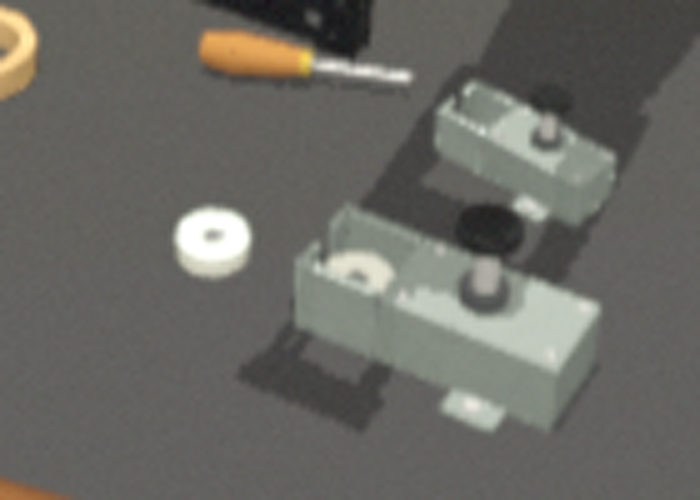

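View pics/w2.png

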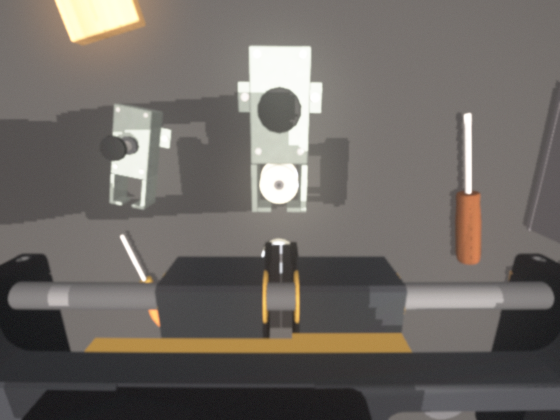

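```bash
python3 - <<'E'
from h import *
t=dict(np.load("top2.npz")); s=dict(np.load("scene2.npz")); w=dict(np.load("w2.npz"))
T=lambda U,V:((U+.5)/6-.5+190,(V+.5)/6-.5+140)
S=lambda U,V:((U+.5)/5-.5+230,(V+.5)/5-.5+205)
print("glide top",w_plane(t,*T(543.5,286),12),"scene",w_plane(s,*S(213,235),12))
print("wrist cam",-w["R"].T@w["t"],"cap",w_plane(w,279,109,98),"g2",w_plane(w,279,184,24),"lugs",w_plane(w,244,97,4),w_plane(w,315,97,4))
# stop: scene
B=lambda U,V:((U+.5)/9-.5+160,(V+.5)/9-.5+215)
s0=dict(np.load("scene.npz"))
print("stop scene: outer backs",w_plane(s0,*B(288,165),12),w_plane(s0,*B(135,293),12),"arm ends outer",w_plane(s0,*B(426,226),12),w_plane(s0,*B(280,352),12))
print("TCP shadow? fingertip proj wrist",proj(w,[544.1,131,174.3]))
E
```

```text
glide top [539.85849443  51.57533399  12.        ] scene [542.92239993  50.30201585  12.        ]
wrist cam [546.02450061 208.00828436 337.98878952] cap [545.13378049 214.42636565  98.        ] g2 [544.07131444 140.63696047  24.        ] lugs [508.40894158 229.20989802   4.        ] [582.45793613 228.55053643   4.        ]
stop scene: outer backs [ 593.87631492 -192.48498696   12.        ] [ 667.60783643 -194.11490059   12.        ] arm ends outer [ 595.14522159 -135.76970949   12.        ] [ 665.68840929 -138.11771535   12.        ]
TCP shadow? fingertip proj wrist (np.float64(278.2107699413772), np.float64(253.16490914498314))
```

Emit:
move_arm(
  increments=[
    [[-0.63, -0.007, -0.016, 0, 0, 0, 8], [-0.63, -0.014, -0.033, -0.02, 0, 0, 16], [-0.63, -0.02, -0.0495, -0.05, 0, 0, 24], [-0.63, -0.02, -0.0495, -0.08, 0, 0, 28.7], [-0.63, -0.02, -0.0495, -0.11, 0, 0, 28.7], [-0.63, -0.02, -0.0495, -0.13, 0, 0, 28.7], [-0.63, -0.02, -0.0495, -0.14, 0, 0, 28.7], [-0.63, -0.02, -0.0495, -0.14, 0, 0, 28.7]],
  ],
)

```text
t: 8.05
ee_pos: [522.5, 84.4, 31.9]
tool_rot: [-3.14, 0.003, 0.498]
ft_force: [-0.4, -1.2, 0.5]
finger_gap: 16.0
```

```bash
python3 - <<'E'
from h import *
t=camera("top"); s=camera("scene"); w=camera("wrist")
a=cv2.resize(t["img"][140:230,190:310,::-1],None,fx=6,fy=6,interpolation=cv2.INTER_CUBIC)
b=cv2.resize(s["img"][205:305,230:370,::-1],None,fx=5,fy=5,interpolation=cv2.INTER_CUBIC)
cv2.imwrite("pics/t3.png",a);cv2.imwrite("pics/s3.png",b);save(w,"w3.png");np.savez("w3.npz",**w)
st=status.get_state(); print(st["t"],st["ee_pos"],st["tool_rot"],st["ft_force"],st["finger_gap"])
E
```

```text
8.2 [525.10018789  83.96611586  34.77901202] [ 3.14072367e+00 -1.78245639e-03  4.97398375e-01] [-0.59933856  0.3672102   0.37303877] 16.025477795371458
```

View pics/s3.png

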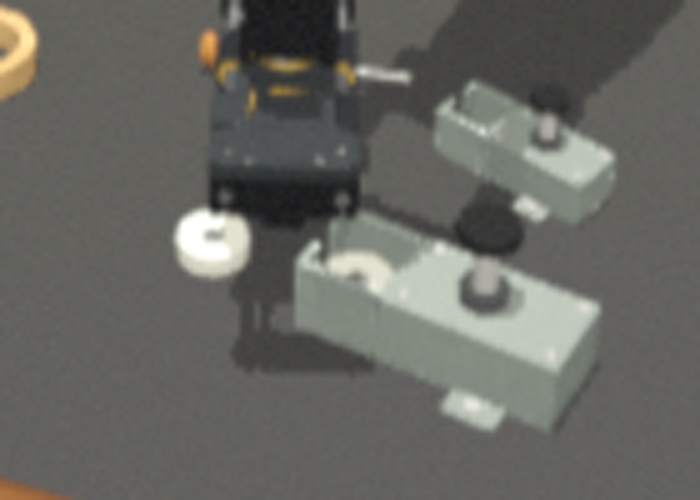

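View pics/w3.png

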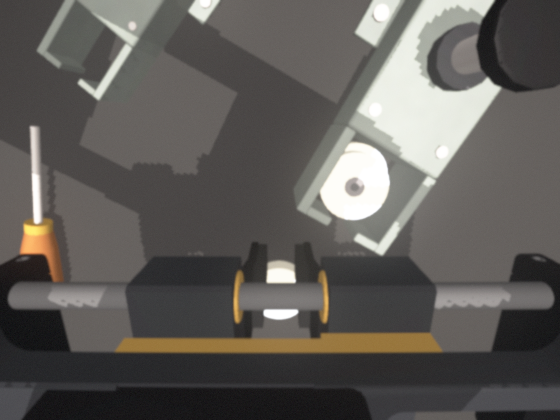

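Emit:
move_arm(
  increments=[
    [[-0.63, 0, 0, -0.01, 0, 0, 0], [-0.63, 0, 0, -0.018, 0, 0, 0], [-0.63, 0, 0, -0.024, 0, 0, 0], [-0.63, 0, 0, -0.028, 0, 0, 0], [-0.63, 0, 0, -0.029, 0, 0, 0], [-0.63, 0, 0, -0.029, 0, 0, 0]],
  ],
)

```text
t: 8.8
ee_pos: [523.8, 83.5, 4.3]
tool_rot: [-3.141, 0.0, 0.497]
ft_force: [-0.7, 0.7, -0.2]
finger_gap: 16.3
```

```bash
cat > look.py <<'E'
import sys
from h import *
n=sys.argv[1]; x0,y0,x1,y1=map(int,sys.argv[2:6])
s=camera("scene"); t=camera("top")
for c,nm in ((s,"s"),(t,"t")): np.savez(f"{nm}{n}.npz",**c)
f=min(800/(x1-x0),600/(y1-y0))
cv2.imwrite(f"pics/sx{n}.png",cv2.resize(s["img"][y0:y1,x0:x1,::-1],None,fx=f,fy=f,interpolation=cv2.INTER_CUBIC)); print("f",f)
if len(sys.argv)>6:
    x0,y0,x1,y1=map(int,sys.argv[6:10]); f=min(800/(x1-x0),600/(y1-y0)); print("ft",f)
    cv2.imwrite(f"pics/tx{n}.png",cv2.resize(t["img"][y0:y1,x0:x1,::-1],None,fx=f,fy=f,interpolation=cv2.INTER_CUBIC))
# white disc blobs at z=12
for c,nm in ((s,"scene"),(t,"top")):
    hsv=cv2.cvtColor(c["img"],cv2.COLOR_RGB2HSV); m=((hsv[...,2]>205)&(hsv[...,1]<28)).astype(np.uint8)
    k,_,st,ce=cv2.connectedComponentsWithStats(m)
    for i in range(1,k):
        if 40<st[i,4]<800:
            p=w_plane(c,*ce[i],12)
            if 300<p[0]<720 and -260<p[1]<160: print(nm,ce[i].round(1),st[i,2:5],p.round(1))
st=status.get_state(); print(st["t"],st["ee_pos"].round(1),st["tool_rot"].round(3),st["ft_force"].round(1),st["finger_gap"])
E
python3 look.py 4 230 205 370 305 190 140 310 230
```

```text
f 5.714285714285714
ft 6.666666666666667
scene [189.8 241.9] [ 32  21 101] [ 628.1 -171.5   12. ]
scene [268.6 253. ] [10 12 60] [552.9  44.8  12. ]
scene [303.8 259.1] [12  8 42] [525.  139.6  12. ]
top [361.4 157.9] [ 21  39 315] [ 622.2 -171.8   12. ]
top [245.1 190.9] [11  5 44] [529.5 147.9  12. ]
8.9 [524.2  83.5   4.7] [ 3.141 -0.     0.497] [ 0.5 -0.9  0.1] 16.338122604425422
```

View pics/sx4.png

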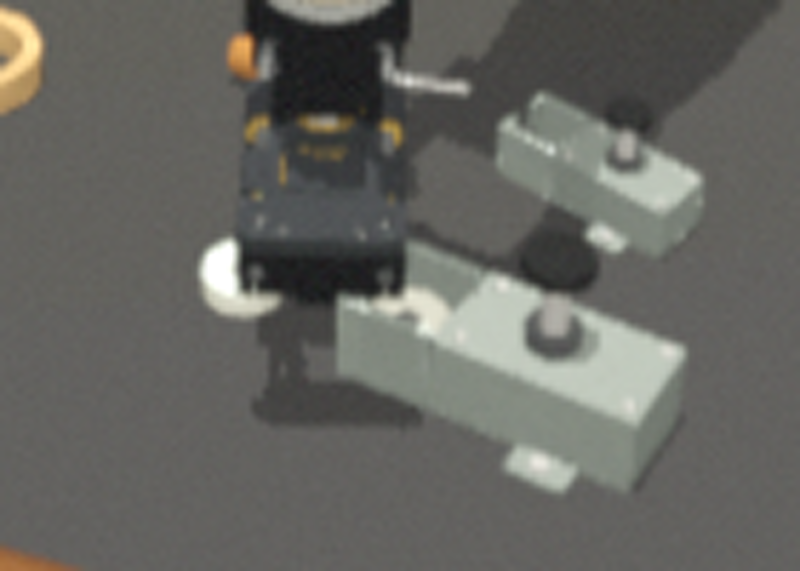

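View pics/tx4.png

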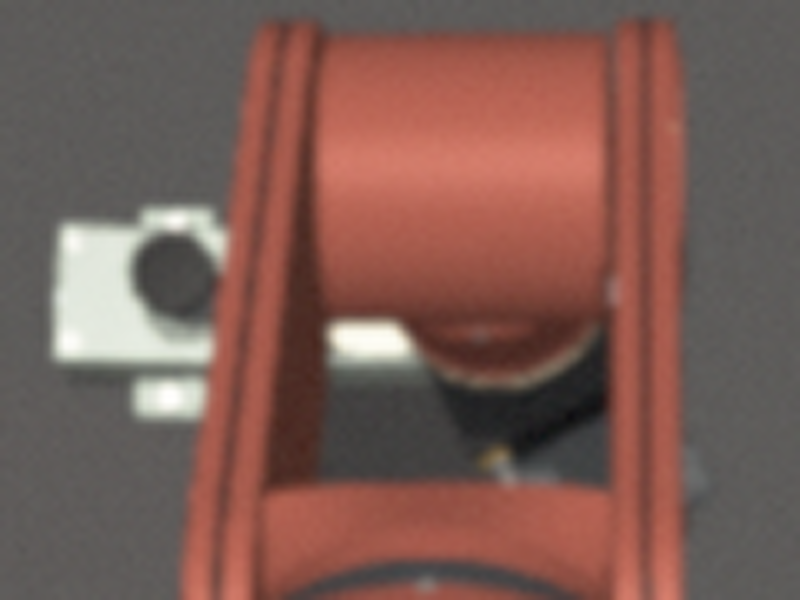

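Emit:
move_arm(
  increments=[
    [[-0.63, 0.0024, -0.0044, 0, 0, 0, 0], [-0.63, 0.0048, -0.0088, 0, 0, 0, 0], [-0.63, 0.0095, -0.0176, 0, 0, 0, 0], [-0.63, 0.0143, -0.0264, 0, 0, 0, 0], [-0.63, 0.02, -0.0369, 0, 0, 0, 0], [-0.63, 0.0258, -0.0475, 0, 0, 0, 0], [-0.63, 0.0305, -0.0563, 0, 0, 0, 0], [-0.63, 0.0334, -0.0615, 0, 0, 0, 0]],
  ],
)

```text
t: 9.7
ee_pos: [558.0, 20.7, 4.6]
tool_rot: [3.141, -0.0, 0.496]
ft_force: [-0.1, -0.0, 0.6]
finger_gap: 15.7
```

```bash
python3 look.py 5 200 195 340 300
```

```text
f 5.714285714285714
scene [189.8 241.9] [ 32  21 101] [ 628.1 -171.5   12. ]
scene [302.3 258.5] [15  9 76] [524.9 135.   12. ]
top [361.4 157.7] [ 21  39 313] [ 622.7 -171.9   12. ]
9.8 [557.9  21.1   4.6] [ 3.141 -0.     0.496] [1.3 0.3 0.1] 16.06575973117979
```

View pics/sx5.png

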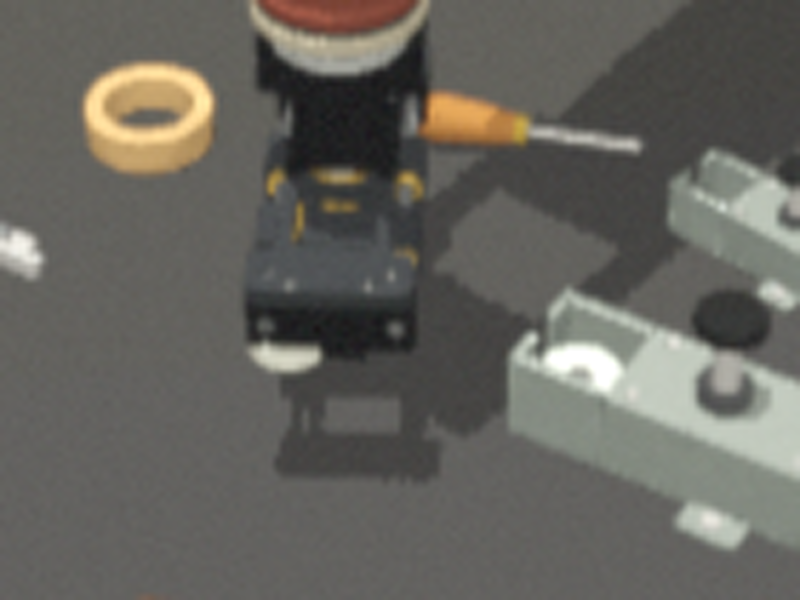

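```bash
cat > ov.py <<'E'
import sys
from h import *
n=sys.argv[1]; x0,y0,x1,y1=map(int,sys.argv[2:6]); cx,cy=map(float,sys.argv[6:8])
s=dict(np.load(f"s{n}.npz")); f=min(800/(x1-x0),600/(y1-y0))
im=cv2.resize(s["img"][y0:y1,x0:x1,::-1],None,fx=f,fy=f,interpolation=cv2.INTER_CUBIC)
for z,col in ((0,(0,0,255)),(12,(0,255,0))):
    p=np.array([proj(s,(cx+20*np.cos(a),cy+20*np.sin(a),z)) for a in np.linspace(0,6.3,60)])
    p=(p+.5-[x0,y0])*f; cv2.polylines(im,[p.astype(int)],True,col,1)
cv2.imwrite(f"pics/ov{n}.png",im)
E
python3 ov.py 5 220 215 280 270 571.3 -3.6
```

```text
(no output)
```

View pics/ov5.png

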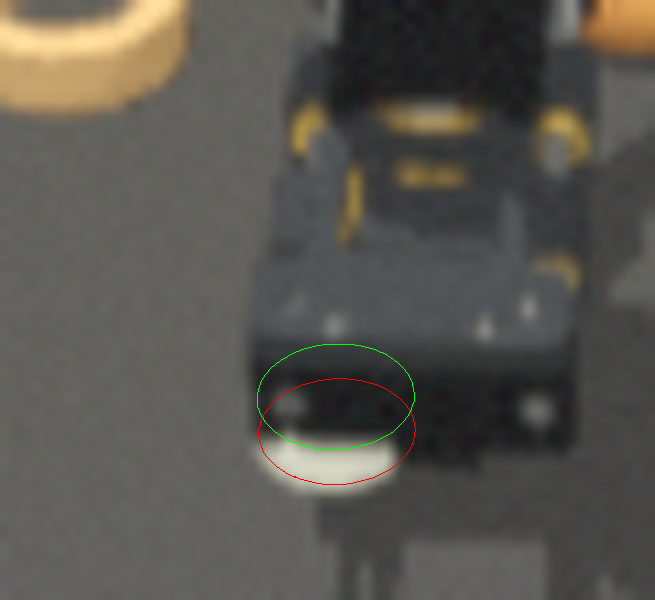

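Emit:
move_arm(
  increments=[
    [[-0.63, 0.0029, -0.0053, 0, 0, 0, 0], [-0.63, 0.0086, -0.0158, 0, 0, 0, 0], [-0.63, 0.0143, -0.0264, 0, 0, 0, 0], [-0.63, 0.0205, -0.0378, 0, 0, 0, 0], [-0.63, 0.0267, -0.0492, 0, 0, 0, 0], [-0.63, 0.0329, -0.0607, 0, 0, 0, 0], [-0.63, 0.0391, -0.0721, 0, 0, 0, 0], [-0.63, 0.0448, -0.0826, 0, 0, 0, 0]],
  ],
)

```text
t: 10.6
ee_pos: [602.8, -61.8, 4.5]
tool_rot: [3.142, -0.0, 0.496]
ft_force: [-0.9, -0.4, 0.2]
finger_gap: 15.8
```

```bash
python3 look.py 6 150 200 290 300 320 125 400 185; python3 ov.py 6 170 220 240 280 615.5 -85
```

```text
f 5.714285714285714
ft 10.0
scene [189.5 242.1] [31 21 96] [ 629.2 -171.7   12. ]
scene [302.3 258.5] [15  9 76] [524.9 135.   12. ]
top [367.7 160. ] [ 5 33 83] [ 616.3 -189.    12. ]
10.7 [603.3 -62.4   4.8] [ 3.141e+00 -1.000e-03  4.950e-01] [-0.4  0.3 -0.4] 15.998966087361275
```

View pics/ov6.png

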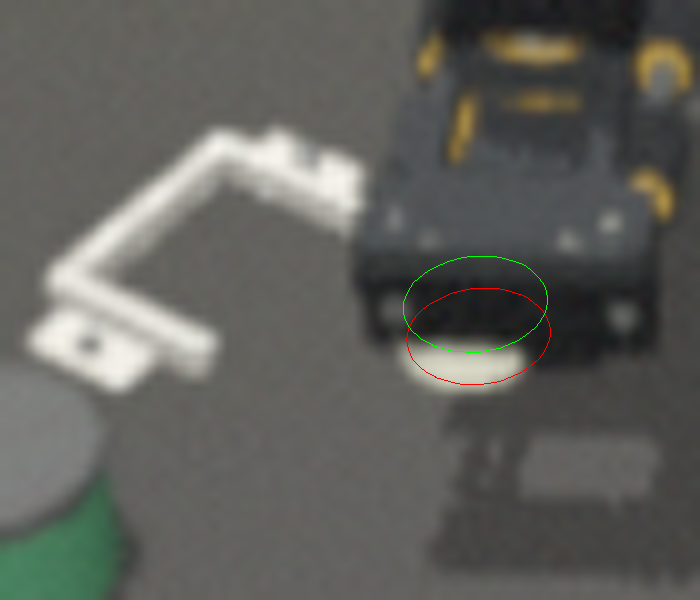

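View pics/tx6.png

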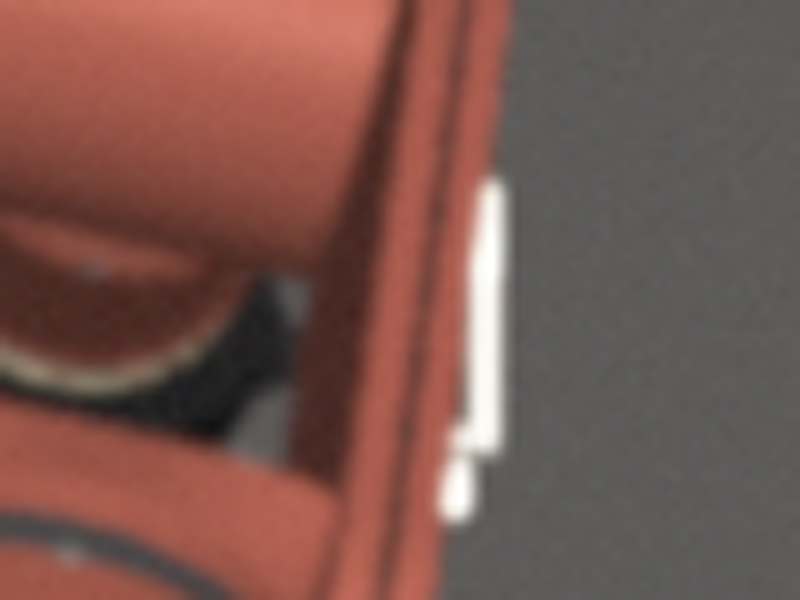

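Emit:
move_arm(
  increments=[
    [[-0.63, 0.003, -0.0032, 0, 0, 0, -2.4], [-0.63, 0.007, -0.008, 0, 0, 0, -5.9], [-0.63, 0.0113, -0.0139, 0, 0, 0, -9.9], [-0.63, 0.0152, -0.02, 0, 0, 0, -13.9], [-0.63, 0.0188, -0.0264, 0, 0, 0, -17.9], [-0.63, 0.0219, -0.0331, 0, 0, 0, -21.9], [-0.63, 0.0243, -0.039, 0, 0, 0, -25.4], [-0.63, 0.026, -0.0442, 0, 0, 0, -28.4]],
  ],
)

```text
t: 11.5
ee_pos: [628.1, -104.6, 4.4]
tool_rot: [-3.141, 0.0, -0.001]
ft_force: [0.6, -0.4, -0.2]
finger_gap: 16.0
```

```bash
python3 look.py 7 150 200 290 300 320 125 400 185; python3 ov.py 7 155 220 225 280 629 -134; python3 - <<'E'
from h import *
c=camera("wrist"); save(c,"w7.png"); np.savez("w7.npz",**c)
E
```

```text
f 5.714285714285714
ft 10.0
scene [302.3 258.5] [15  9 77] [524.9 135.   12. ]
top [366.5 145.4] [ 7 14 46] [ 657.3 -186.6   12. ]
11.6 [ 628.2 -105.     4.5] [3.142 0.    0.   ] [-0.4 -0.3  0.5] 16.272058541018218
```

View pics/ov7.png

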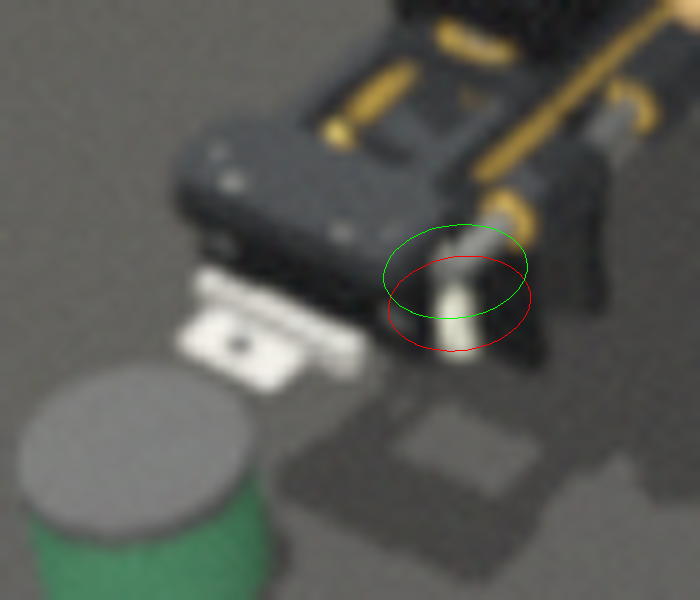

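View pics/w7.png

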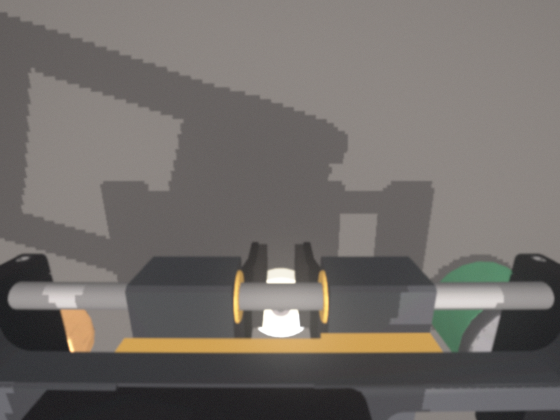

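Emit:
move_arm(
  increments=[
    [[-0.63, 0.0002, -0.004, 0, 0, 0, 0], [-0.63, 0.0004, -0.009, 0, 0, 0, 0], [-0.63, 0.0005, -0.014, 0, 0, 0, 0], [-0.63, 0.0005, -0.019, 0, 0, 0, 0], [-0.63, 0.0005, -0.023, 0, 0, 0, 0], [-0.63, 0.0005, -0.026, 0, 0, 0, 0], [-0.63, 0.0005, -0.028, 0, 0, 0, 0], [-0.63, 0.0005, -0.0295, 0, 0, 0, 0]],
  ],
)

```text
t: 12.45
ee_pos: [628.7, -134.5, 4.5]
tool_rot: [-3.142, 0.0, 0.001]
ft_force: [0.2, -0.4, 0.2]
finger_gap: 16.5
```

Emit:
move_arm(
  increments=[
    [[-0.63, 0, 0.005, 0, 0, 0, 0], [-0.63, 0, 0.02, 0, 0, 0, 0], [-0.63, 0, 0.045, 0.005, 0, 0, 0], [-0.63, 0, 0.06, 0.03, 0, 0, 0], [-0.63, -0.01, 0.08, 0.07, 0, 0, 0], [-0.63, -0.03, 0.11, 0.11, 0, 0, 0], [-0.63, -0.05, 0.15, 0.13, 0, 0, 0], [-0.63, -0.08, 0.19, 0.13, 0, 0, 0]],
  ],
)

```text
t: 13.25
ee_pos: [552.5, 56.0, 139.2]
tool_rot: [-3.141, -0.009, 0.001]
ft_force: [0.7, 0.5, -0.1]
finger_gap: 16.1
```

```bash
python3 look.py 8 150 210 240 280 325 125 400 185
```

```text
f 8.571428571428571
ft 10.0
scene [191.  243.2] [ 32  21 234] [ 630.7 -164.9   12. ]
scene [303.2 258.9] [14  8 54] [525. 138.  12.]
top [361.4 157.8] [ 21  39 311] [ 622.4 -171.9   12. ]
top [357.3 156.2] [ 16  15 186] [ 627.1 -160.8   12. ]
top [247.5 186. ] [ 13  15 152] [543.1 141.4  12. ]
13.35 [546.8  59.4 135. ] [-3.14e+00  1.00e-03  6.00e-03] [ 0.4 -0.6 -0.5] 15.889753446518544
```

View pics/sx8.png

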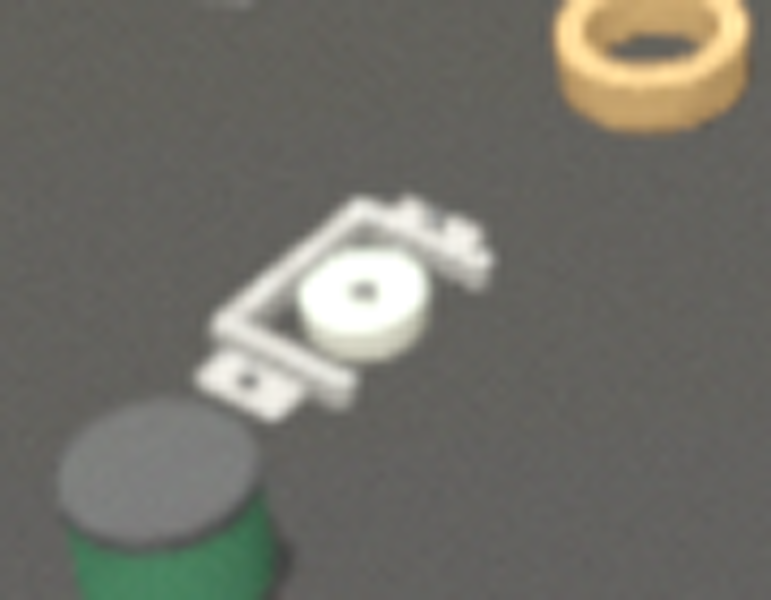

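View pics/tx8.png

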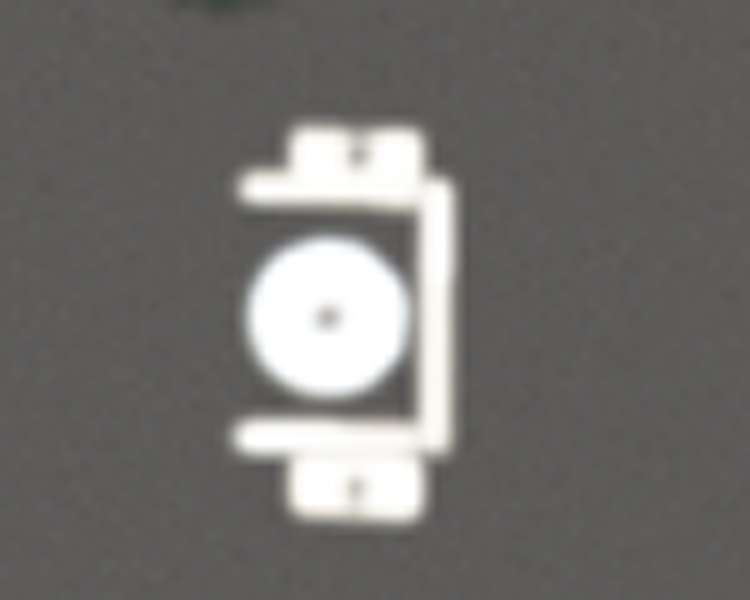

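The glide is inside. The top view puts it about 2–2.5 mm short of the middle towards the mouth, which is within tolerance but close to the edge. I'll nudge it 2.5 mm deeper.

Emit:
move_arm(
  increments=[
    [[-0.63, 0.03, -0.035, 0, 0, 0, 0], [-0.63, 0.065, -0.07, 0, 0, 0, 0], [-0.63, 0.08, -0.11, -0.02, 0, 0, 0], [-0.63, 0.08, -0.13, -0.06, 0, 0, 0], [-0.63, 0.08, -0.13, -0.1, 0, 0, 0], [-0.63, 0.08, -0.13, -0.125, 0, 0, 0], [-0.63, 0.08, -0.14, -0.13, 0, 0, 0], [-0.63, 0.08, -0.15, -0.13, 0, 0, 0]],
  ],
)

```text
t: 14.15
ee_pos: [629.2, -95.4, 3.2]
tool_rot: [-3.141, 0.003, 0.003]
ft_force: [-0.1, 1.0, 0.4]
finger_gap: 16.1
```

Emit:
move_arm(
  increments=[
    [[-0.63, 0, -0.01, 0, 0, 0, 0], [-0.63, 0, -0.02, 0, 0, 0, 0], [-0.63, 0, -0.029, 0, 0, 0, 0], [-0.63, 0, -0.036, 0, 0, 0, 0], [-0.63, 0, -0.04, 0, 0, 0, 0], [-0.63, 0, -0.0415, 0, 0, 0, 0], [-0.63, 0, -0.0427, 0, 0, 0, 0], [-0.63, 0, -0.0427, 0, 0, 0, 0]],
  ],
)

```text
t: 14.95
ee_pos: [630.0, -138.6, 4.4]
tool_rot: [-3.142, 0.0, 0.001]
ft_force: [-0.6, 0.6, -0.3]
finger_gap: 16.3
```

Then I back out and move well clear.

Emit:
move_arm(
  increments=[
    [[-0.63, 0, 0.005, 0, 0, 0, 0], [-0.63, 0, 0.02, 0, 0, 0, 0], [-0.63, 0, 0.045, 0.005, 0, 0, 0], [-0.63, 0, 0.06, 0.03, 0, 0, 0], [-0.63, -0.01, 0.08, 0.07, 0, 0, 0], [-0.63, -0.03, 0.11, 0.11, 0, 0, 0], [-0.63, -0.05, 0.15, 0.15, 0, 0, 0], [-0.63, -0.08, 0.18, 0.19, 0, 0, 0]],
  ],
)

```text
t: 15.75
ee_pos: [559.8, 32.0, 180.9]
tool_rot: [-3.141, -0.001, 0.002]
ft_force: [-0.8, -0.3, 0.7]
finger_gap: 16.3
```

```bash
python3 look.py 9 150 210 240 280 325 125 400 185; python3 - <<'E'
from h import *
save(dict(np.load("s9.npz")),"s9.png")
a=dict(np.load("t9.npz"))["img"][:,:,::-1]; cv2.imwrite("pics/t9.png",a)
E
```

```text
f 8.571428571428571
ft 10.0
scene [190.1 243. ] [ 32  21 232] [ 631.1 -167.8   12. ]
scene [303.  258.8] [14  9 65] [525.  137.3  12. ]
top [360.5 157.1] [ 21  39 496] [ 624.5 -169.4   12. ]
15.85 [561.3  33.7 185.5] [-3.141 -0.008  0.005] [ 0.4 -0.7  0.4] 16.25069631286884
```

View pics/tx9.png

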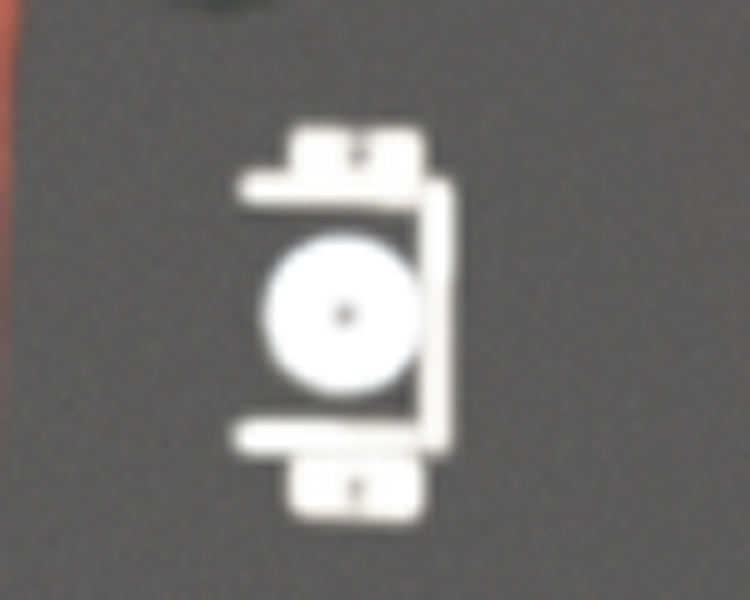

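View pics/sx9.png

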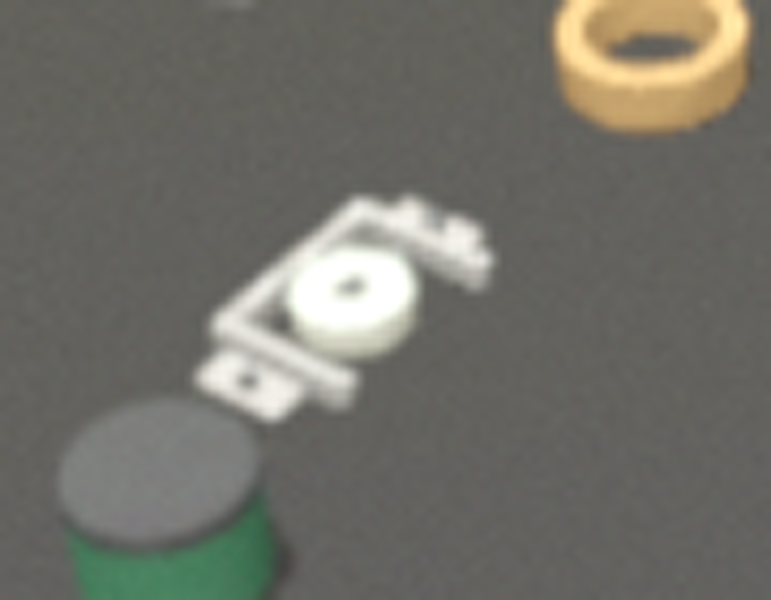

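View pics/s9.png

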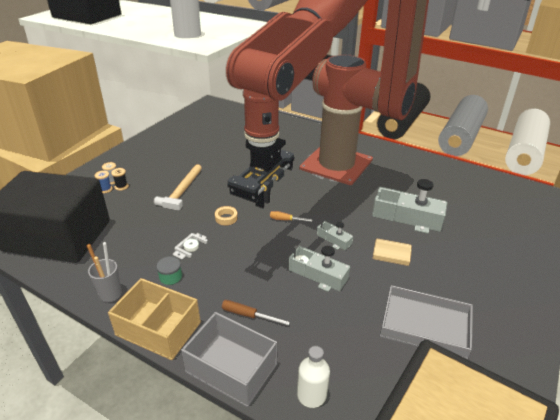

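```bash
python3 -c "
from cell import arm,status
print(status.get_state()['t'],arm.hand_in())"
```

```text
the job is handed in; nothing more can be done
15.85 None
```

The job is done and handed in at about 16 s of the 64 s allowed. One glide came out of the feeder and lies flat and wholly inside the U-shaped stop.

- **Press:** I used the middle-sized feeder, the one with the white glides in its magazine. I pressed its plunger once to the end stop (z 68.3 mm, about 21 N) and released it. The pictures afterwards showed the plunger up, the slide in and no second glide out.
- **Push:** I pushed the glide with the slightly opened fingertips along a curve into the stop. The first push left it about 2.5 mm short of the middle towards the mouth. I went back and nudged it deeper, which moved it about 4 mm instead of the 2.5 mm I intended.
- **Last checks:** In the top view the glide's centre is about 2 mm past the middle of the stop, towards the back wall, within the ±5 mm allowed. That figure is read from a blurred picture. The robot's reported tip position, with an assumed fingertip-to-glide distance, puts the glide about 166.5 mm to its right (y). The picture measurements of the glide differ by 1–2 mm.
- **Camera disagreement:** The top and scene cameras differed by about 3 to 9 mm in x on the same points, more on tall things like the plunger cap. I took values in between. The wrist camera, which I checked on the feeder, agreed with them within about 3 mm.
- **Rest of the bench:** The other things show no visible shift in the last scene picture. I compared this by eye only.

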